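# Locate a rye loaf against three pegs of a slicing board

### The arm

A 7-joint arm with a two-finger parallel gripper is mounted at the origin on the work surface. World frame = base frame: x ahead of the robot, y to its left, z up, the work surface at z = 0. Lengths are in m, angles in rad, forces in N, time in s.
With the tool pointing down it reaches from about 0.4 to 0.925 m from the base axis. Payload 4.1 kg.
Tool frame: the origin (TCP) lies where the fingers leave the gripper's body, on its centre line; the fingertips stand 73 mm ahead of it and the grasp point (between the pads) lies 54 mm ahead of it; z points along the fingers, y is the line along which they close (so a half turn about z gives the same grasp; the last joint's range is limited). The gripper opens to 85 mm and grips with 20 to 120 N. Pads are 22 mm wide; open, the fingers measure 114 mm over their backs; the gripper's body (76 mm by 85 mm) begins 54 mm behind the grasp point. The pads swing forward as they close: fully open they stand 13 mm farther back than shut.
Start: joints at [1.015, 0.398, 0.045, 1.537, -0.019, 1.207, -0.051], TCP at [0.287, -0.583, 0.304] pointing down, gripper open.
Joint ranges: [-2.82, 2.82], [-0.49, 2.23], [-1.37, 1.46], [0, 2.46], [-1.36, 4.5], [0.23, 2], [-2.94, 2.94]. Speed limits (rad/s): [2.57, 2.57, 3.14, 3.14, 3.14, 3.14, 3.14].

### API

Orientations are given as a unit quaternion [x, y, z, w].
In Python, from rig import robot gives the robot as it stands.
- The arm moves only by the tool servo_tool, never from a script. Its argument "targets" is a list of rows, each a list of 7 numbers: the opening, from 0 (shut) to 1 (fully open), then the shift along the tool's x, y, z in units of 150 mm (1.0 is 150 mm), then the turn, a rotation vector about the tool's x, y, z in units of 360 degrees (1.0 is 360 degrees). In form: [[hand, dx, dy, dz, rx, ry, rz], ...]. A call has 1 to 20 rows; each row is the pose to reach, as a shift and turn from the pose commanded when the call began, along the tool's axes at that moment, turning the shorter way round; what a row does not reach only later rows make up. A row lasts 1/12 s, in which the tool goes at most 41.7 mm and 7.16 degrees, less where a joint would pass 70% of its speed; a pose out of reach is approached as far as the arm can. A call with a number of a shift or a turn outside -1 to 1 is refused whole. A call with a gripper value outside its range is refused whole. The fingers move at their own pace and stop on an object; "grip_force" is the grip in N (left out, the last holds). Time passes only in rows, so rows that repeat a pose let the fingers close. It gives the time, the measured TCP pose, the force, the opening and the grip force at its end, in the units of the state.
- robot.state(): the state, without advancing time (a new reading comes with each control period).
- robot.snapshot(name): name is "scene" or "side" or "wrist"; returns a dict with "image" (420x560x3 uint8, red, green, blue), "fx", "fy", "cx", "cy" (pixels), "rvec" (rotation vector, rad) and "tvec" (3), from world to camera coordinates, as OpenCV has them. Camera axes: x right, y down, z forward; pixel columns grow to the right and rows downward; lengths in m; the calibration is good to about 2 mm. A picture is of the moment at which its call begins. There is no depth.
- robot.hand_in(): hands the job in; it is judged then, once.
Trained networks look in a picture, given as the dict that the camera call returned (one of the last four; its "shot" number tells which), for a name from the list of things; names that differ only in an ending like _2 or _b are one class to them, and where a whole thing is asked for, a point or a joint stands for the part that bears it (a point fixed in the world has none). Each returns a list of dicts, best first, with "p" (0 to 1); they miss things now and then, are a little off and sometimes report something else, mostly with a low value. They report only what shows in the picture. A call takes as long as a camera call. They do not tell look-alikes from the thing itself.
- robot.find_in(picture, name): "centre" ([x, y, z] in m, in world coordinates, good to about 4 mm: the middle of the surface that is visible of it).
- robot.outline_of(picture, name): "region" (420x560 bool, what is visible of it).
The state is a dict: "time_s": time; "q": joint angles; "dq": joint speeds; "joint_efforts": joint torques, N m; "eef_pos": TCP position; "orientation": TCP orientation; "ft_force": force on the tool from outside, world axes, zero at the start; "moment": the same for the moment, N m; "grip_width": opening from 0.0 (shut) to 1.0 (fully open); "grasp_force": force on a finger pad.
Only numpy, scipy, OpenCV 4.12 (cv2) and the standard library are available. Lean on these libraries where they do the work, as an engineer would, in place of code of your own. Each camera call takes 0.05 s, during which the arm holds its last target. There are 200 camera calls.

### The job

Get the dark rye loaf ready for slicing: keeping it on its board, press its long side against the two brass back pegs until it bears on both, and hold it there a moment. Then slide the red-knobbed end holder so that it pushes the loaf along the back pegs until the loaf bears firmly on the end peg (loaves differ in length, so go by feel), hold that a moment, and leave it square there, held snug between holder and end peg. Press with about one kilogram and never so hard that a peg bears more than one and a half, since the pegs dent the crust, and leave everything else on the counter alone.

Things in the scene. Friction and masses are not known exactly. Their poses are not given: they have to be found in the camera images.
- board: Wooden slicing board, fixed, 24 mm thick. Its frame: x from the robot's side to the back pegs, y along the board to the end peg, z up; origin on the underside (top face at z = 24 mm). It covers x -120 to +95 mm and y -215 to +175 mm in its frame. Its yaw varies within 0.3 rad.
- peg_right: Back peg at the holder's end, brass, 14 mm diameter, 46 mm tall, upright and fixed to the board at board x 70, y -40 mm; origin at the centre of its foot on the board's top. Its side towards the loaf is at board x 63 mm.
- peg_left: The other back peg, the same, at board x 70, y +40 mm.
- peg_end: End peg, the same size, at board x 30, y +107 mm; its side towards the loaf is at board y 100 mm.
- loaf: Dense dark rye loaf, domed, rigid, loose on the board: 66 mm wide (x), 66 high, flat sides up to 40 mm, 0.3 to 0.65 kg, friction 0.4 to 0.75. Origin: underside, midway across, 72 mm from the flat end by the holder; the heel end (+y) is 72 to 88 mm from it, loaves differ. Starts at board x -50 to -20 mm, turned up to 0.22 rad, clear of the holder. Located: origin at board x 30, y 12 to 28 mm.
- holder (a joint): Slide of the white end holder along board +y, m, 0 to 0.10; starts at 0 to 0.012. 2 N of friction, with which it stays where left and keeps the loaf pressed. Its flat plate (52 mm wide about board x 30 mm, 2 to 57 mm above the board) has its face to the loaf at board y = -135 mm + this value: 0.075 to 0.091 with the loaf located.
- holder_face (a point): Centre of the pusher plate's face that meets the loaf, 30 mm above the board.
- holder_knob (a point): Middle of the holder's red knob: upright cylinder, 28 mm diameter, 40 to 74 mm above the board's top, on a 14 mm stem over a low carriage (top 18 mm above the board, reaching 20 mm behind the knob's axis). 45 mm behind the plate's face. Can be pinched from above across board x or pushed from behind.
- jar_cap: Bystander: red jar cap, 38 mm across, 16 mm high, on the board's front left corner; origin under its centre.
- honey: Bystander: amber jar with a black cap, 48 mm across, 85 mm high, on the left; origin under its centre.
- syrup: Bystander: amber bottle with a red cap, 44 mm across, 100 mm high, on the left; origin under its centre.
- plate: Bystander: grey plate, 200 mm across, 18 mm high, on the right; origin under its centre.
- knife: Bystander: steel table knife, 210 mm long, on the counter at the right; origin near its middle.
- mug: Bystander: blue mug, 80 mm across, 90 mm high, behind on the right; origin under its centre.
Mind the look-alikes: they are no part of the job. What is shaped like the loaf but purple is not meant.

How it is judged:
By the outcome, as a careful person would: the job done as asked, in the order asked, and still so for the second after the job is handed in, with the robot touching nothing.
It also fails if it takes over 72 s, if anything falls off the work surface, if the arm or the gripper's body presses on something with over 40 N, if the wrist force passes 120 N, or if a joint passes its speed limit or range.

## Working session

There is one attempt and no reset: what is moved stays moved. The work goes in short steps, Python scripts to look and compute and a tool call to move; the robot and the scene stay as the last step left them, time stands still between calls to the robot, and variables do not carry over. Pictures are saved under pics/ and viewed, at most 10 in all, crops included, and the job is handed in when it is done.

Besides the shell and the picture viewer there is one more tool, called after "Request:" as name([rows], argument=value, ...), one row to a line, values as JSON. servo_tool: Moves the arm, as the interface text tells. Its arguments: {"type":"object","properties":{"targets":{"type":"array"},"grip_force":{"type":"number"}},"required":["targets"]}

```bash
mkdir -p pics; cat > h.py <<'E'
import numpy as np, cv2
from scipy.spatial.transform import Rotation as R
from rig import robot
def snap(n,f=None):
    s=robot.snapshot(n)
    if f: cv2.imwrite('pics/'+f,s['image'][:,:,::-1])
    return s
def cam(s):
    K=np.array([[s['fx'],0,s['cx']],[0,s['fy'],s['cy']],[0,0,1]]);Rm=cv2.Rodrigues(np.array(s['rvec'],float))[0]
    return K,Rm,np.array(s['tvec'],float).ravel()
def pix2z(s,uv,z):
    K,Rm,t=cam(s);d=Rm.T@np.linalg.inv(K)@np.array([uv[0],uv[1],1.]);c=-Rm.T@t
    return c+d*(z-c[2])/d[2]
def proj(s,P):
    K,Rm,t=cam(s);p=(K@(Rm@np.atleast_2d(P).T+t[:,None])).T
    return p[:,:2]/p[:,2:]
E
python3 - <<'E'
from h import *
np.set_printoptions(precision=4,suppress=True)
a=snap('scene','a.png');
for n in ['board','peg_right','peg_left','peg_end','loaf','holder','holder_knob','holder_face','jar_cap','honey','syrup','plate','knife','mug']:
    print('scene',n,[(np.round(d['centre'],3).tolist(),round(d['p'],2)) for d in robot.find_in(a,n)[:3]])
b=snap('side','b.png')
for n in ['peg_right','peg_left','peg_end','loaf','holder','holder_knob']:
    print('side',n,[(np.round(d['centre'],3).tolist(),round(d['p'],2)) for d in robot.find_in(b,n)[:3]])
cv2.imwrite('pics/ab.png',cv2.resize(np.vstack([a['image'],b['image']])[:,:,::-1],(400,600)))
print(robot.state())
for s in (a,b): K,Rm,t=cam(s); print(-Rm.T@t,K[0,0])
E
```

```text
scene board [([0.62, -0.022, 0.028], 0.89)]
scene peg_right [([0.667, -0.014, 0.056], 0.48)]
scene peg_left [([0.681, 0.065, 0.053], 0.61)]
scene peg_end [([0.681, 0.063, 0.051], 0.66), ([0.651, 0.138, 0.054], 0.5), ([0.605, -0.13, 0.044], 0.17)]
scene loaf [([0.228, 0.381, 0.048], 0.92), ([0.583, 0.031, 0.075], 0.81), ([0.611, -0.43, 0.006], 0.74)]
scene holder [([0.608, -0.127, 0.04], 0.86)]
scene holder_knob [([0.606, -0.131, 0.043], 0.75), ([0.332, -0.407, 0.011], 0.66)]
scene holder_face [([0.603, -0.131, 0.045], 0.56)]
scene jar_cap [([0.533, 0.205, 0.036], 0.61), ([0.678, 0.066, 0.054], 0.46)]
scene honey [([0.435, 0.373, 0.055], 0.79)]
scene syrup [([0.654, 0.381, 0.055], 0.79), ([0.665, -0.013, 0.054], 0.46)]
scene plate [([0.331, -0.405, 0.009], 0.72)]
scene knife [([0.61, -0.429, 0.007], 0.81), ([0.654, 0.385, 0.054], 0.65)]
scene mug [([0.714, -0.373, 0.051], 0.67), ([0.601, -0.128, 0.041], 0.58), ([0.608, -0.428, 0.007], 0.44)]
side peg_right [([0.661, -0.004, 0.05], 0.61)]
side peg_left [([0.674, 0.077, 0.054], 0.5)]
side peg_end [([0.417, 0.397, 0.077], 0.69)]
side loa
[... 161 characters left out ...]
], 0.54)]
side holder_knob [([0.587, -0.101, 0.052], 0.95), ([0.7, -0.337, 0.063], 0.61)]
{'time_s': 1.1, 'q': array([ 1.015 ,  0.3984,  0.0451,  1.5366, -0.0187,  1.2069, -0.0507]), 'dq': array([ 0.0005,  0.0014,  0.0006, -0.0009,  0.0011,  0.0012, -0.0005]), 'joint_efforts': array([  0.0004, -47.5016,   1.363 , -25.4521,   0.0115,   0.0009,
         0.    ]), 'eef_pos': array([ 0.2867, -0.5834,  0.304 ]), 'orientation': array([0.974 , 0.2265, 0.    , 0.0001]), 'ft_force': array([ 0.5474, -0.0346, -0.2933]), 'moment': array([-0.0505, -0.0005, -0.052 ]), 'grasp_force': 0.0, 'grip_width': 1.0005312886790343}
[ 1.2102 -0.5003  0.9114] 427.7024726402269
[0.2273 0.756  0.9077] 401.70884354191355
```

View pics/a.png

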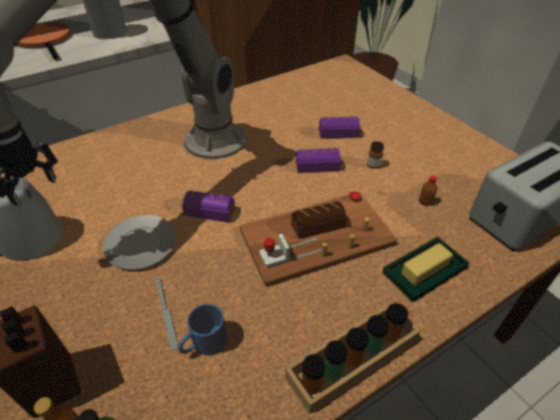

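View pics/b.png

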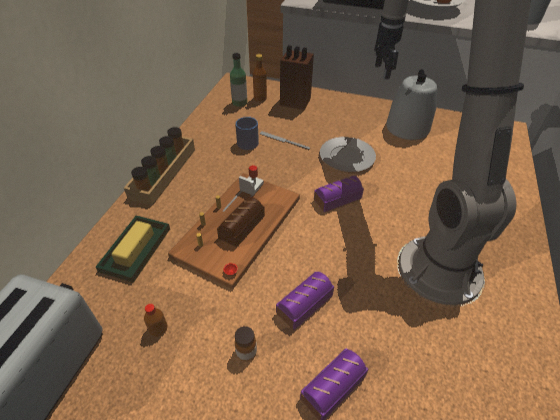

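The scene picture shows the dark loaf at (320,218), the pegs at (324,250), (352,240) and (366,223), and the holder's red knob at (270,243). The jar cap is at (355,196). In the side picture the loaf is at (240,222) and the knob at (253,172). Next I fit the board and loaf poses.

```bash
cat >> h.py <<'E'
from scipy.optimize import least_squares, minimize
def B(p,P):  # board->world
    c,s=np.cos(p[2]),np.sin(p[2]);P=np.atleast_2d(P).astype(float)
    return np.c_[p[0]+c*P[:,0]-s*P[:,1],p[1]+s*P[:,0]+c*P[:,1],P[:,2]]
def sil(s,P):
    return cv2.convexHull(proj(s,P).astype(np.float32))
def biou(s,P,mask):
    S=4; h=(sil(s,P)*S); m=np.zeros((420*2,560*2),np.uint8)
    cv2.fillConvexPoly(m,np.round(sil(s,P)*2*16+8).astype(np.int32),1,shift=4)
    return (m&mask).sum()/(m|mask).sum()
def hullmask(reg):
    r=reg.astype(np.uint8); n,l,st,_=cv2.connectedComponentsWithStats(r); r=(l==1+np.argmax(st[1:,4])).astype(np.uint8)
    pts=np.argwhere(cv2.resize(r,(1120,840),interpolation=cv2.INTER_NEAREST))[:,::-1].astype(np.int32)
    m=np.zeros((840,1120),np.uint8); cv2.fillConvexPoly(m,cv2.convexHull(pts),1); return m
def boxpts(x0,x1,y0,y1,z0,z1): return np.array([[x,y,z] for x in(x0,x1) for y in(y0,y1) for z in(z0,z1)])
def loafpts(L):
    a=np.linspace(0,np.pi,9); pr=[(33,0),(-33,0)]+[(33*np.cos(t),40+26*np.sin(t)) for t in a]
    return np.array([[x/1e3,y,z/1e3+.024] for x,z in pr for y in(-.072,L)])
def inB(p,W):
    W=np.atleast_2d(W);d=W[:,:2]-p[:2];c,s=np.cos(p[2]),np.sin(p[2]);return np.c_[c*d[:,0]+s*d[:,1],-s*d[:,0]+c*d[:,1]]
def loafW(l):
    return B(l,loafpts(l[3]))
def fitloaf(shots,x0,name='loaf'):
    ms=[]
    for s in shots:
        K=[d['region'] for d in robot.outline_of(s,name)]
        u=proj(s,[x0[0],x0[1],.06])[0]
        K=[r for r in K if r[int(u[1]),int(u[0])]]
        if K: ms.append((s,hullmask(K[0])))
    f=lambda l:-sum(biou(s,loafW(l),m) for s,m in ms)+20*max(0,.072-l[3],l[3]-.088)
    sim=np.array([x0]+[np.array(x0)+np.eye(4)[i]*[.01,.01,.1,.006][i] for i in range(4)])
    r=minimize(f,x0,method='Nelder-Mead',options=dict(initial_simplex=sim,maxiter=400)); return r.x,r.fun/max(1,len(ms)),len(ms)
E
python3 - <<'E'
from h import *
np.set_printoptions(precision=4,suppress=True)
a=snap('scene');b=snap('side')
ms=[]
for s in(a,b):
    r=robot.outline_of(s,'board'); print([(d['p'],d['region'].sum()) for d in r]); ms.append((s,hullmask(r[0]['region'])))
P=boxpts(-.12,.095,-.215,.175,0,.024)
for sel in (ms[:1],ms[1:],ms):
    x0=[.61,0,-.15]
    f=lambda p:-sum(biou(s,B(p,P),m) for s,m in sel)
    r=minimize(f,x0,method='Nelder-Mead',options=dict(initial_simplex=np.array([x0,[.63,0,-.15],[.61,.02,-.15],[.61,0,.05]])))
    print(r.x,r.fun)
p=r.x; np.save('p.npy',p)
for n,c in [('peg_right',[.07,-.04,.047]),('peg_left',[.07,.04,.047]),('peg_end',[.03,.107,.047])]: print(n,B(p,c),proj(a,B(p,c)),proj(b,B(p,c)))
for s in(a,b): print('find knob inB',[inB(p,d['centre']) for d in robot.find_in(s,'holder_knob')[:1]])
# red knob by colour
for s,u0 in((a,(270,243)),(b,(253,172))):
    im=s['image'].astype(int); red=(im[:,:,0]>110)&(im[:,:,1]<70)&(im[:,:,2]<70)
    yy,xx=np.nonzero(red); k=(abs(xx-u0[0])<15)&(abs(yy-u0[1])<15); c=[xx[k].mean(),yy[k].mean()]
    print('knob',k.sum(),c,inB(p,pix2z(s,c,.084)))
c=inB(p,[[.575,.035]])[0]
l,fu,n=fitloaf((a,b),[.575,.035,p[2],.08]); print('loaf',l,fu,n,'board',inB(p,l[:2]),l[2]-p[2]); np.save('l.npy',l)
o=np.vstack([a['image'][150:300,190:430],b['image'][150:300,150:390]])[:,:,::-1].copy()
o=cv2.resize(o,None,fx=2,fy=2,interpolation=cv2.INTER_CUBIC)
for s,x,y,q in((a,190,150,0),(b,150,150,300)):
    for W in(B(p,P),loafW(l),*[B(p,np.array([[.007*np.cos(t)+cx,.007*np.sin(t)+cy,z] for t in np.arange(0,6.3,.5) for z in(.024,.07)])) for cx,cy in((.07,-.04),(.07,.04),(.03,.107))]):
        h=(sil(s,W).reshape(-1,2)-[x,y])*2+[0,q]; cv2.polylines(o,[np.round(h).astype(np.int32)],True,(0,255,0),1)
cv2.imwrite('pics/c.png',o)
E
```

```text
[(0.67, np.int64(6953))]
[(0.93, np.int64(6246))]
[ 0.5969  0.0417 -0.1873] -0.9856005849762354
[ 0.6012  0.0447 -0.1833] -0.9453722723348515
[ 0.5988  0.0425 -0.1957] -1.9126143453407751
peg_right [[ 0.6597 -0.0104  0.047 ]] [[323.5216 249.4682]] [[219.0964 201.429 ]]
peg_left [[0.6753 0.0681 0.047 ]] [[350.651  241.1475]] [[203.206  218.3276]]
peg_end [[0.6491 0.1416 0.047 ]] [[365.2857 224.3962]] [[200.363 239.007]]
find knob inB [array([[ 0.0412, -0.1695]])]
find knob inB [array([[ 0.0166, -0.1407]])]
knob 70 [np.float64(268.51428571428573), np.float64(241.4)] [[ 0.0221 -0.1756]]
knob 36 [np.float64(252.91666666666666), np.float64(168.19444444444446)] [[ 0.0383 -0.1861]]
loaf [ 0.5639  0.0446 -0.2401  0.072 ] -0.9220426046547541 2 board [[-0.0347 -0.0046]] -0.04434837520162205
```

View pics/c.png

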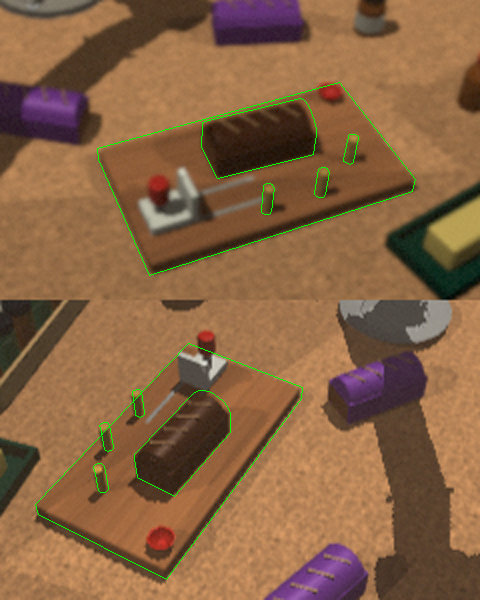

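The overlays fit: board at about (0.599, 0.0425) with yaw -0.19, loaf at board (-35, -5) mm, and the knob in place. I'll travel to above the front of the loaf with the fingers shut.

Request:
servo_tool([
  [0, 0.79, -0.81, 0, 0, 0, 0],
  [0, 0.79, -0.81, 0, 0, 0, 0],
  [0, 0.79, -0.81, 0, 0, 0, 0],
  [0, 0.79, -0.81, 0, 0, 0, 0],
  [0, 0.79, -0.81, 0, 0, 0, 0],
])

```text
time_s: 1.92
eef_pos: [0.3436, -0.414, 0.304]
orientation: [0.973, 0.232, 0.002, -0.002]
ft_force: [0.9, 0.7, -0.7]
grip_width: 0.298
grasp_force: 0.0
```

Request:
servo_tool([
  [0, 0.79, -0.81, 0, 0, 0, 0],
  [0, 0.79, -0.81, 0, 0, 0, 0],
  [0, 0.79, -0.81, 0, 0, 0, 0],
  [0, 0.79, -0.81, 0, 0, 0, 0],
  [0, 0.79, -0.81, 0, 0, 0, 0],
])

```text
time_s: 2.33
eef_pos: [0.3953, -0.2529, 0.3043]
orientation: [0.973, 0.232, 0.001, -0.001]
ft_force: [1.0, -0.1, -0.7]
grip_width: -0.001
grasp_force: 0.0
```

Request:
servo_tool([
  [0, 0.79, -0.81, 0, 0, 0, 0],
  [0, 0.79, -0.81, 0, 0, 0, 0],
  [0, 0.79, -0.81, 0, 0, 0, 0],
  [0, 0.79, -0.81, 0, 0, 0, 0],
  [0, 0.79, -0.81, 0, 0, 0, 0],
])

```text
time_s: 2.75
eef_pos: [0.4474, -0.0914, 0.3047]
orientation: [0.973, 0.232, 0.002, -0.001]
ft_force: [0.6, 0.7, -0.0]
grip_width: 0.002
grasp_force: 0.0
```

Request:
servo_tool([
  [0, 0.79, -0.81, 0, 0, 0, -0.147],
  [0, 0.79, -0.81, 0, 0, 0, -0.147],
  [0, 0.79, -0.81, 0, 0, 0, -0.147],
  [0, 0.79, -0.81, 0, 0, 0, -0.147],
  [0, 0.79, -0.81, 0, 0, 0, -0.147],
  [0, 0.79, -0.81, 0, 0, 0, -0.147],
  [0, 0.79, -0.81, 0, 0, 0, -0.147],
  [0, 0.79, -0.81, 0, 0, 0, -0.147],
  [0, 0.79, -0.81, 0, 0, 0, -0.147],
  [0, 0.79, -0.81, 0, 0, 0, -0.147],
  [0, 0.79, -0.81, 0, 0, 0, -0.147],
])

```text
time_s: 3.67
eef_pos: [0.4978, 0.0615, 0.3039]
orientation: [0.772, 0.636, -0.0, 0.0]
ft_force: [-0.1, -0.7, 0.6]
grip_width: 0.002
grasp_force: 0.0
```

```bash
python3 - <<'E'
from h import *
np.set_printoptions(precision=4,suppress=True)
p=np.load('p.npy');l=np.load('l.npy')
w=snap('wrist'); 
o=w['image'][:,:,::-1].copy()
for W in(B(p,boxpts(-.12,.095,-.215,.175,0,.024)),loafW(l),*[B(p,np.array([[.007*np.cos(t)+cx,.007*np.sin(t)+cy,z] for t in np.arange(0,6.3,.5) for z in(.024,.07)])) for cx,cy in((.07,-.04),(.07,.04),(.03,.107))]):
    h=sil(w,W).reshape(-1,2); cv2.polylines(o,[np.round(h).astype(np.int32)],True,(0,255,0),1)
cv2.imwrite('pics/d.png',o)
for n in ['peg_right','peg_left','peg_end','holder_knob','loaf']:
    print(n,[(np.round(inB(p,d['centre'])[0],3).tolist(),round(d['p'],2)) for d in robot.find_in(w,n)[:2]])
print(proj(w,B(p,[[.07,-.04,.07],[.07,.04,.07],[.03,.107,.07]])))
s=robot.state(); print(inB(p,s['eef_pos']),s['ft_force'])
E
```

```text
peg_right [([0.065, -0.036], 0.81)]
peg_left [([0.068, 0.044], 0.69)]
peg_end [([0.025, 0.109], 0.82)]
holder_knob [([0.038, -0.132], 0.97)]
loaf [([-0.038, 0.004], 0.68), ([-0.292, 0.109], 0.59)]
[[471.7374 237.3331]
 [486.2463 146.9156]
 [449.1054  60.1236]]
[[-0.103  -0.0006]] [ 0.464  -0.092   0.2544]
```

View pics/d.png

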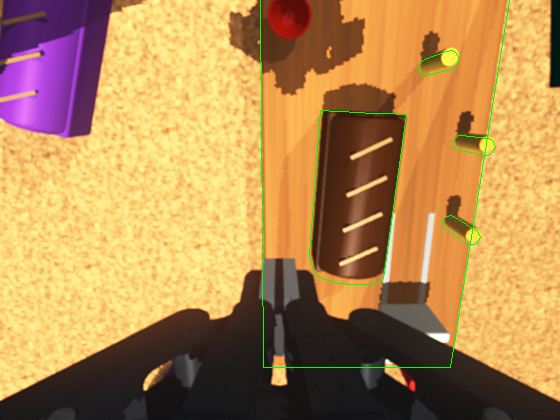

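The wrist picture confirms the fits to within about 2 mm. The pegs are at (472,237), (487,146) and (449,59), and the loaf is centred near (360,195). Next I descend in front of the loaf.

Request:
servo_tool([
  [0, 0, 0, 0.25, 0, 0, 0],
  [0, 0, 0, 0.5, 0, 0, 0],
  [0, 0, 0, 0.75, 0, 0, 0],
  [0, 0, 0, 1.0, 0, 0, 0],
  [0, 0, 0, 1.0, 0, 0, 0],
])

```text
time_s: 4.38
eef_pos: [0.4929, 0.0608, 0.1477]
orientation: [0.771, 0.637, -0.006, -0.004]
ft_force: [-1.2, -1.1, -0.3]
grip_width: -0.0
grasp_force: 0.0
```

Request:
servo_tool([
  [0, 0, 0, 0.12, 0, 0, 0],
  [0, 0, 0, 0.25, 0, 0, 0],
  [0, 0, 0, 0.25, 0, 0, 0],
  [0, 0, 0, 0.25, 0, 0, 0],
  [0, 0, 0, 0.25, 0, 0, 0],
])

```text
time_s: 4.8
eef_pos: [0.499, 0.0622, 0.1183]
orientation: [0.771, 0.637, 0.001, 0.001]
ft_force: [0.7, 0.3, 1.0]
grip_width: 0.002
grasp_force: 0.0
```

Request:
servo_tool([
  [0, 0, 0.04, 0, 0, 0, 0],
  [0, 0, 0.08, 0, 0, 0, 0],
  [0, 0, 0.12, 0, 0, 0, 0],
  [0, 0, 0.15, 0, 0, 0, 0],
  [0, 0, 0.18, 0, 0, 0, 0],
  [0, 0, 0.21, 0, 0, 0, 0],
  [0, 0, 0.24, 0, 0, 0, 0],
  [0, 0, 0.27, 0, 0, 0, 0],
  [0, 0, 0.3, 0, 0, 0, 0],
  [0, 0, 0.33, 0, 0, 0, 0],
  [0, 0, 0.36, 0, 0, 0, 0],
  [0, 0, 0.38, 0, 0, 0, 0],
  [0, 0, 0.4, 0, 0, 0, 0],
  [0, 0, 0.42, 0, 0, 0, 0],
  [0, 0, 0.44, 0, 0, 0, 0],
])

```text
time_s: 6.05
eef_pos: [0.5627, 0.0493, 0.1163]
orientation: [0.771, 0.637, -0.0, 0.0]
ft_force: [-1.5, -0.3, -0.5]
grip_width: 0.003
grasp_force: 0.8
```

```bash
python3 - <<'E'
from h import *
np.set_printoptions(precision=4,suppress=True)
p=np.load('p.npy');l=np.load('l.npy')
a=snap('scene');b=snap('side')
s=robot.state(); e=inB(p,s['eef_pos'])[0]; print(e,s['ft_force'])
l,fu,n=fitloaf((a,b),[*B(p,[0.02,0,0])[0,:2],p[2],.075]); print('loaf',l,fu,n,'board',inB(p,l[:2]),l[2]-p[2])
E
```

```text
[-0.0361 -0.0003] [0.1901 0.23   0.4803]
loaf [ 0.6075  0.036  -0.182   0.0722] -0.7365521671531235 2 board [[ 0.0097 -0.0046]] 0.013762059538154514
```

Request:
servo_tool([
  [0, 0, 0.015, 0, 0, 0, 0],
  [0, 0, 0.03, 0, 0, 0, 0],
  [0, 0, 0.045, 0, 0, 0, 0],
  [0, 0, 0.06, 0, 0, 0, 0],
  [0, 0, 0.07, 0, 0, 0, 0],
  [0, 0, 0.08, 0, 0, 0, 0],
])

```text
time_s: 6.75
eef_pos: [0.5744, 0.0471, 0.1164]
orientation: [0.771, 0.637, -0.0, -0.0]
ft_force: [-2.7, 1.2, 1.5]
grip_width: -0.003
grasp_force: 1.2
```

Request:
servo_tool([
  [0, 0, 0.005, 0, 0, 0, 0],
  [0, 0, 0.01, 0, 0, 0, 0],
  [0, 0, 0.015, 0, 0, 0, 0],
  [0, 0, 0.015, 0, 0, 0, 0],
])

```text
time_s: 7.08
eef_pos: [0.5767, 0.0467, 0.1164]
orientation: [0.771, 0.637, 0.0, 0.0]
ft_force: [-1.5, 0.8, 0.8]
grip_width: 0.001
grasp_force: 0.9
```

Request:
servo_tool([
  [0, 0, 0.005, 0, 0, 0, 0],
  [0, 0, 0.01, 0, 0, 0, 0],
  [0, 0, 0.01, 0, 0, 0, 0],
])

```text
time_s: 7.33
eef_pos: [0.5782, 0.0464, 0.1164]
orientation: [0.771, 0.637, 0.0, 0.0]
ft_force: [-1.4, 1.0, 0.1]
grip_width: -0.0
grasp_force: 0.8
```

Request:
servo_tool([
  [0, 0, 0.005, 0, 0, 0, 0],
  [0, 0, 0.005, 0, 0, 0, 0],
  [0, 0, 0.005, 0, 0, 0, 0],
])

```text
time_s: 7.58
eef_pos: [0.5789, 0.0462, 0.1164]
orientation: [0.771, 0.637, 0.0, 0.0]
ft_force: [-2.2, -0.6, 1.1]
grip_width: 0.005
grasp_force: 0.8
```

Request:
servo_tool([
  [0, 0, 0.005, 0, 0, 0, 0],
  [0, 0, 0.005, 0, 0, 0, 0],
  [0, 0, 0.005, 0, 0, 0, 0],
])

```text
time_s: 7.83
eef_pos: [0.5796, 0.0461, 0.1164]
orientation: [0.771, 0.637, 0.0, 0.0]
ft_force: [-1.4, 0.6, 1.2]
grip_width: 0.002
grasp_force: 0.8
```

Request:
servo_tool([
  [0, 0, 0.006, 0, 0, 0, 0],
  [0, 0, 0.006, 0, 0, 0, 0],
  [0, 0, 0.006, 0, 0, 0, 0],
])

```text
time_s: 8.08
eef_pos: [0.5805, 0.0459, 0.1164]
orientation: [0.771, 0.637, 0.0, 0.0]
ft_force: [-1.3, 1.1, 0.3]
grip_width: 0.004
grasp_force: 0.7
```

Request:
servo_tool([
  [0, 0, 0.006, 0, 0, 0, 0],
  [0, 0, 0.006, 0, 0, 0, 0],
  [0, 0, 0.006, 0, 0, 0, 0],
])

```text
time_s: 8.33
eef_pos: [0.5814, 0.0457, 0.1164]
orientation: [0.771, 0.637, 0.0, 0.0]
ft_force: [-0.8, 0.9, 0.6]
grip_width: 0.0
grasp_force: 0.7
```

Request:
servo_tool([
  [0, 0, 0.006, 0, 0, 0, 0],
  [0, 0, 0.006, 0, 0, 0, 0],
  [0, 0, 0.006, 0, 0, 0, 0],
])

```text
time_s: 8.58
eef_pos: [0.5823, 0.0456, 0.1164]
orientation: [0.771, 0.637, 0.0, 0.0]
ft_force: [-2.4, 0.6, -0.0]
grip_width: -0.0
grasp_force: 0.7
```

Request:
servo_tool([
  [0, 0, 0.006, 0, 0, 0, 0],
  [0, 0, 0.006, 0, 0, 0, 0],
  [0, 0, 0.006, 0, 0, 0, 0],
])

```text
time_s: 8.83
eef_pos: [0.5828, 0.0454, 0.1163]
orientation: [0.771, 0.637, -0.0, -0.0]
ft_force: [-3.2, 0.7, 1.8]
grip_width: 0.003
grasp_force: 1.3
```

Request:
servo_tool([
  [0, 0, 0.006, 0, 0, 0, 0],
  [0, 0, 0.006, 0, 0, 0, 0],
  [0, 0, 0.006, 0, 0, 0, 0],
])

```text
time_s: 9.08
eef_pos: [0.583, 0.0454, 0.1163]
orientation: [0.771, 0.637, -0.001, -0.001]
ft_force: [-5.3, 1.1, 3.1]
grip_width: 0.005
grasp_force: 2.6
```

```bash
python3 - <<'E'
from h import *
np.set_printoptions(precision=4,suppress=True)
p=np.load('p.npy')
a=snap('scene');b=snap('side');w=snap('wrist')
s=robot.state(); e=inB(p,s['eef_pos'])[0]; print(e,s['ft_force'])
l,fu,n=fitloaf((a,b,w),[*B(p,[0.027,0,0])[0,:2],p[2],.075]); print('loaf',l,fu,n,'board',inB(p,l[:2]),l[2]-p[2])
o=np.hstack([w['image'],cv2.resize(a['image'][180:280,260:400],None,fx=4.2,fy=4.2)])[:,:,::-1]
o=cv2.resize(o,None,fx=.68,fy=.68);print(o.shape);cv2.imwrite('pics/e.png',o)
E
```

```text
[-0.0161 -0.0002] [-4.9267 -0.3139  2.9324]
loaf [ 0.6284  0.0331 -0.149   0.072 ] -0.72851337212534 3 board [[ 0.0308 -0.0034]] 0.04678545742657986
(286, 781, 3)
```

View pics/e.png

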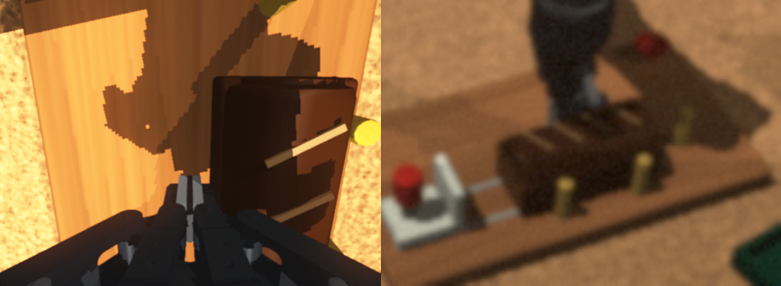

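The loaf has reached the pegs; in the crop they sit at (567,195) and (643,172) against its side. I'll build the press up to about 10 N and hold.

Request:
servo_tool([
  [0, 0, 0.004, 0, 0, 0, 0],
  [0, 0, 0.008, 0, 0, 0, 0],
  [0, 0, 0.008, 0, 0, 0, 0],
  [0, 0, 0.008, 0, 0, 0, 0],
])

```text
time_s: 9.72
eef_pos: [0.5833, 0.0453, 0.1162]
orientation: [0.771, 0.637, -0.002, -0.001]
ft_force: [-7.9, 0.5, 4.7]
grip_width: 0.0
grasp_force: 3.7
```

Request:
servo_tool([
  [0, 0, 0.004, 0, 0, 0, 0],
  [0, 0, 0.008, 0, 0, 0, 0],
  [0, 0, 0.008, 0, 0, 0, 0],
  [0, 0, 0.008, 0, 0, 0, 0],
])

```text
time_s: 10.05
eef_pos: [0.5836, 0.0451, 0.116]
orientation: [0.771, 0.637, -0.003, -0.002]
ft_force: [-9.1, 1.0, 6.4]
grip_width: -0.003
grasp_force: 4.8
```

Request:
servo_tool([
  [0, 0, 0.005, 0, 0, 0, 0],
  [0, 0, 0.008, 0, 0, 0, 0],
  [0, 0, 0.008, 0, 0, 0, 0],
  [0, 0, 0.008, 0, 0, 0, 0],
  [0, 0, 0.008, 0, 0, 0, 0],
  [0, 0, 0.008, 0, 0, 0, 0],
  [0, 0, 0.008, 0, 0, 0, 0],
  [0, 0, 0.008, 0, 0, 0, 0],
  [0, 0, 0.008, 0, 0, 0, 0],
  [0, 0, 0.008, 0, 0, 0, 0],
  [0, 0, 0.008, 0, 0, 0, 0],
  [0, 0, 0.008, 0, 0, 0, 0],
  [0, 0, 0.008, 0, 0, 0, 0],
  [0, 0, 0.008, 0, 0, 0, 0],
  [0, 0, 0.008, 0, 0, 0, 0],
  [0, 0, 0.008, 0, 0, 0, 0],
])

```text
time_s: 11.38
eef_pos: [0.5837, 0.0451, 0.1159]
orientation: [0.771, 0.637, -0.004, -0.002]
ft_force: [-11.7, 0.9, 9.3]
grip_width: -0.002
grasp_force: 6.0
```

```bash
python3 - <<'E'
from h import *
np.set_printoptions(precision=4,suppress=True)
p=np.load('p.npy')
w=snap('wrist','f.png');s=robot.state(); print(inB(p,s['eef_pos'])[0],s['ft_force'],s['moment'])
E
```

```text
[-0.0153 -0.0004] [-11.6749   0.717    9.0063] [ 0.0772  2.2844 -0.0418]
```

The vertical friction is 9 N, which would let the board carry part of the press, so I relieve it by easing upward a little.

Request:
servo_tool([
  [0, 0, 0, -0.005, 0, 0, 0],
  [0, 0, 0, -0.01, 0, 0, 0],
  [0, 0, 0, -0.01, 0, 0, 0],
  [0, 0, 0, -0.01, 0, 0, 0],
])

```text
time_s: 11.77
eef_pos: [0.5837, 0.045, 0.1162]
orientation: [0.771, 0.637, -0.004, -0.003]
ft_force: [-8.0, 1.2, 0.7]
grip_width: 0.003
grasp_force: 4.3
```

Request:
servo_tool([
  [0, 0, 0.007, -0.002, 0, 0, 0],
  [0, 0, 0.014, -0.005, 0, 0, 0],
  [0, 0, 0.014, -0.005, 0, 0, 0],
  [0, 0, 0.014, -0.005, 0, 0, 0],
])

```text
time_s: 12.1
eef_pos: [0.584, 0.0449, 0.1162]
orientation: [0.771, 0.637, -0.005, -0.004]
ft_force: [-12.1, 1.6, 2.0]
grip_width: -0.001
grasp_force: 6.0
```

Request:
servo_tool([
  [0, 0, 0, 0, 0, 0, 0],
  [0, 0, 0, 0, 0, 0, 0],
  [0, 0, 0, 0, 0, 0, 0],
  [0, 0, 0, 0, 0, 0, 0],
  [0, 0, 0, 0, 0, 0, 0],
  [0, 0, 0, 0, 0, 0, 0],
  [0, 0, 0, 0, 0, 0, 0],
  [0, 0, 0, 0, 0, 0, 0],
  [0, 0, 0, 0, 0, 0, 0],
  [0, 0, 0, 0, 0, 0, 0],
  [0, 0, 0, 0, 0, 0, 0],
  [0, 0, 0, 0, 0, 0, 0],
  [0, 0, 0, 0, 0, 0, 0],
  [0, 0, 0, 0, 0, 0, 0],
  [0, 0, 0, 0, 0, 0, 0],
  [0, 0, 0, 0, 0, 0, 0],
  [0, 0, 0, 0, 0, 0, 0],
  [0, 0, 0, 0, 0, 0, 0],
])

```text
time_s: 13.6
eef_pos: [0.584, 0.045, 0.1162]
orientation: [0.771, 0.637, -0.005, -0.004]
ft_force: [-11.9, 1.9, 1.2]
grip_width: -0.003
grasp_force: 5.9
```

Request:
servo_tool([
  [0, 0, -0.02, 0, 0, 0, 0],
  [0, 0, -0.06, 0, 0, 0, 0],
  [0, 0, -0.15, 0, 0, 0, 0],
  [0, 0, -0.3, 0, 0, 0, 0],
  [0, 0, -0.3, -0.2, 0, 0, 0],
  [0, 0, -0.3, -0.45, 0, 0, 0],
  [0, 0, -0.3, -0.6, 0, 0, 0],
  [0, 0, -0.3, -0.6, 0, 0, 0],
  [0, 0, -0.3, -0.6, 0, 0, 0],
  [0, 0, -0.3, -0.6, 0, 0, 0],
])

```text
time_s: 14.43
eef_pos: [0.5456, 0.0523, 0.2085]
orientation: [0.771, 0.637, 0.0, 0.001]
ft_force: [-0.4, -0.5, 0.2]
grip_width: -0.001
grasp_force: 0.0
```

```bash
python3 - <<'E'
from h import *
np.set_printoptions(precision=4,suppress=True)
p=np.load('p.npy')
a=snap('scene');b=snap('side');w=snap('wrist')
s=robot.state(); e=inB(p,s['eef_pos'])[0]; print(e,s['eef_pos'],s['ft_force'])
l,fu,n=fitloaf((a,b,w),[*B(p,[0.03,0,0])[0,:2],p[2],.075]); print('loaf',l,fu,n,'board',inB(p,l[:2]),l[2]-p[2])
for z in (.098,):
  for s,u0 in((a,(270,243)),(b,(253,172))):
    im=s['image'].astype(int); red=(im[:,:,0]>100)&(im[:,:,1]<70)&(im[:,:,2]<70)
    yy,xx=np.nonzero(red); k=(abs(xx-u0[0])<12)&(abs(yy-u0[1])<12)
    print('knob',k.sum(),inB(p,pix2z(s,[xx[k].mean(),yy[k].mean()],.082)))
o=np.hstack([w['image'],cv2.resize(a['image'][180:280,240:380],None,fx=4.2,fy=4.2)])[:,:,::-1]
cv2.imwrite('pics/g.png',cv2.resize(o,None,fx=.68,fy=.68))
E
```

```text
[-0.055  -0.0007] [0.5448 0.0525 0.2074] [-0.2562  0.7197  0.191 ]
loaf [ 0.6276  0.0344 -0.1746  0.072 ] -0.9126834480763956 3 board [[ 0.0298 -0.0023]] 0.02112021395651531
knob 81 [[ 0.0217 -0.1755]]
knob 0 [[nan nan]]<stdin>:11: RuntimeWarning: Mean of empty slice.
  ret = ret.dtype.type(ret / rcount)
```

View pics/g.png

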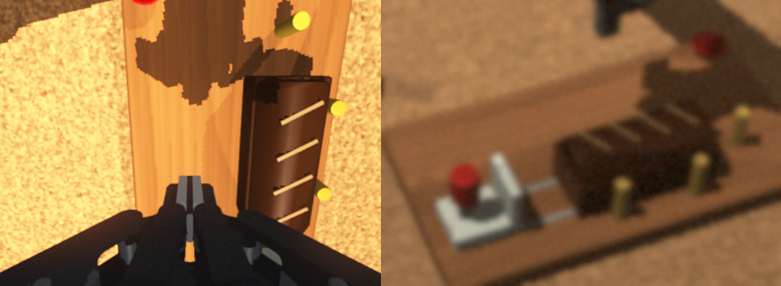

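The loaf bears on both back pegs. Next I move behind the knob.

Request:
servo_tool([
  [0, -0.2, 0.14, 0, 0, 0, 0],
  [0, -0.4, 0.28, 0, 0, 0, 0],
  [0, -0.6, 0.42, 0, 0, 0, 0],
  [0, -0.8, 0.57, 0, 0, 0, 0],
  [0, -0.8, 0.57, 0, 0, 0, 0],
])

```text
time_s: 15.15
eef_pos: [0.6086, -0.0914, 0.2078]
orientation: [0.775, 0.632, -0.001, 0.003]
ft_force: [0.1, -1.9, 0.1]
grip_width: -0.002
grasp_force: 0.0
```

Request:
servo_tool([
  [0, -0.25, 0, 0, 0, 0, 0],
  [0, -0.5, 0, 0, 0, 0, 0],
  [0, -0.75, 0, 0, 0, 0, 0],
  [0, -0.75, 0, 0, 0, 0, 0],
  [0, -0.75, 0, 0, 0, 0, 0],
  [0, -0.75, 0, 0, 0, 0, 0],
])

```text
time_s: 15.65
eef_pos: [0.5852, -0.1912, 0.2082]
orientation: [0.771, 0.637, 0.0, -0.001]
ft_force: [-1.0, 0.5, 0.5]
grip_width: 0.003
grasp_force: 0.0
```

```bash
python3 - <<'E'
from h import *
np.set_printoptions(precision=4,suppress=True)
p=np.load('p.npy')
w=snap('wrist','i.png')
s=robot.state(); e=inB(p,s['eef_pos'])[0]; print(e,s['eef_pos'],s['ft_force'],s['q'])
im=w['image'].astype(int); red=((im[:,:,0]>100)&(im[:,:,1]<70)&(im[:,:,2]<70)).astype(np.uint8)
n,L,st,c=cv2.connectedComponentsWithStats(red)
for i in range(1,n):
    if st[i,4]>100: print(st[i],c[i],inB(p,pix2z(w,c[i],.098)))
E
```

```text
[ 0.0322 -0.2308] [ 0.5855 -0.1902  0.2084] [0.9428 0.8964 0.3661] [ 0.5645  0.4482 -0.4199  1.7153  0.2071  1.0225 -0.1158]
[ 252  111   54   54 2185] [278.4815 137.6462] [[ 0.0313 -0.1749]]
[415 284  86  44 769] [456.9298 301.7776] [[ 0.1319 -0.2648]]
```

View pics/i.png

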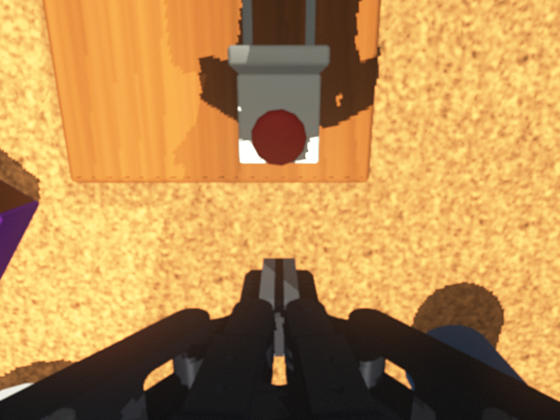

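The knob, at pixel (278,137), is straight ahead of the fingers at (280,270). I descend and push.

Request:
servo_tool([
  [0, 0, 0, 0.2, 0, 0, 0],
  [0, 0, 0, 0.4, 0, 0, 0],
  [0, 0, 0, 0.43, 0, 0, 0],
  [0, 0, 0, 0.43, 0, 0, 0],
  [0, 0, 0, 0.43, 0, 0, 0],
])

```text
time_s: 16.12
eef_pos: [0.5861, -0.1905, 0.1449]
orientation: [0.77, 0.637, 0.0, 0.0]
ft_force: [0.8, -0.4, 0.3]
grip_width: -0.005
grasp_force: 0.0
```

Request:
servo_tool([
  [0, 0.05, 0, 0, 0, 0, 0],
  [0, 0.1, 0, 0, 0, 0, 0],
  [0, 0.15, 0, 0, 0, 0, 0],
  [0, 0.17, 0, 0, 0, 0, 0],
  [0, 0.19, 0, 0, 0, 0, 0],
  [0, 0.21, 0, 0, 0, 0, 0],
  [0, 0.24, 0, 0, 0, 0, 0],
  [0, 0.27, 0, 0, 0, 0, 0],
  [0, 0.3, 0, 0, 0, 0, 0],
  [0, 0.33, 0, 0, 0, 0, 0],
  [0, 0.36, 0, 0, 0, 0, 0],
  [0, 0.39, 0, 0, 0, 0, 0],
  [0, 0.42, 0, 0, 0, 0, 0],
  [0, 0.45, 0, 0, 0, 0, 0],
  [0, 0.47, 0, 0, 0, 0, 0],
  [0, 0.49, 0, 0, 0, 0, 0],
  [0, 0.5, 0, 0, 0, 0, 0],
])

```text
time_s: 17.53
eef_pos: [0.5997, -0.1175, 0.1442]
orientation: [0.771, 0.637, 0.0, 0.0]
ft_force: [0.7, -2.9, 0.9]
grip_width: -0.001
grasp_force: 1.0
```

```bash
python3 - <<'E'
from h import *
np.set_printoptions(precision=4,suppress=True)
p=np.load('p.npy')
a=snap('scene');b=snap('side')
s=robot.state(); e=inB(p,s['eef_pos'])[0]; print(e,s['eef_pos'],s['ft_force'])
l,fu,n=fitloaf((a,b),[*B(p,[0.03,0,0])[0,:2],p[2],.075]); print('loaf',fu,n,'board',inB(p,l[:2]),l[2:]-[p[2],0])
E
```

```text
[ 0.0318 -0.1565] [ 0.5996 -0.1173  0.1441] [ 0.6564 -0.2684 -0.1047]
loaf -0.9191732153852061 2 board [[ 0.0296 -0.0049]] [0.05   0.0721]
```

Request:
servo_tool([
  [0, 0.015, 0, 0, 0, 0, 0],
  [0, 0.03, 0, 0, 0, 0, 0],
  [0, 0.045, 0, 0, 0, 0, 0],
  [0, 0.06, 0, 0, 0, 0, 0],
  [0, 0.075, 0, 0, 0, 0, 0],
  [0, 0.09, 0, 0, 0, 0, 0],
  [0, 0.105, 0, 0, 0, 0, 0],
  [0, 0.12, 0, 0, 0, 0, 0],
  [0, 0.13, 0, 0, 0, 0, 0],
  [0, 0.14, 0, 0, 0, 0, 0],
])

```text
time_s: 18.57
eef_pos: [0.6031, -0.0975, 0.1439]
orientation: [0.771, 0.637, -0.0, -0.0]
ft_force: [-1.8, -2.9, -1.6]
grip_width: -0.001
grasp_force: 1.8
```

Request:
servo_tool([
  [0, 0.007, 0, 0, 0, 0, 0],
  [0, 0.014, 0, 0, 0, 0, 0],
  [0, 0.02, 0, 0, 0, 0, 0],
  [0, 0.02, 0, 0, 0, 0, 0],
])

```text
time_s: 18.9
eef_pos: [0.6039, -0.0942, 0.144]
orientation: [0.771, 0.637, -0.0, -0.0]
ft_force: [-1.9, -2.3, -0.9]
grip_width: 0.0
grasp_force: 1.4
```

Request:
servo_tool([
  [0, 0.006, 0, 0, 0, 0, 0],
  [0, 0.01, 0, 0, 0, 0, 0],
  [0, 0.01, 0, 0, 0, 0, 0],
])

```text
time_s: 19.15
eef_pos: [0.6042, -0.0929, 0.1441]
orientation: [0.771, 0.637, -0.0, -0.0]
ft_force: [-2.2, -2.7, -1.5]
grip_width: -0.002
grasp_force: 1.6
```

Request:
servo_tool([
  [0, 0.006, 0, 0, 0, 0, 0],
  [0, 0.01, 0, 0, 0, 0, 0],
  [0, 0.01, 0, 0, 0, 0, 0],
])

```text
time_s: 19.4
eef_pos: [0.6046, -0.0914, 0.1441]
orientation: [0.771, 0.637, -0.0, -0.0]
ft_force: [-3.3, -2.3, -1.8]
grip_width: -0.002
grasp_force: 1.6
```

Request:
servo_tool([
  [0, 0.006, -0.004, 0, 0, 0, 0],
  [0, 0.01, -0.006, 0, 0, 0, 0],
  [0, 0.01, -0.006, 0, 0, 0, 0],
])

```text
time_s: 19.65
eef_pos: [0.6047, -0.0898, 0.1445]
orientation: [0.771, 0.637, 0.001, 0.001]
ft_force: [-0.4, -3.7, -2.5]
grip_width: -0.0
grasp_force: 1.5
```

Request:
servo_tool([
  [0, 0.006, 0, 0, 0, 0, 0],
  [0, 0.01, 0, 0, 0, 0, 0],
  [0, 0.01, 0, 0, 0, 0, 0],
])

```text
time_s: 19.9
eef_pos: [0.6049, -0.0884, 0.1445]
orientation: [0.771, 0.637, 0.001, 0.001]
ft_force: [0.2, -3.7, -1.6]
grip_width: 0.004
grasp_force: 1.6
```

```bash
python3 - <<'E'
from h import *
np.set_printoptions(precision=4,suppress=True)
p=np.load('p.npy')
a=snap('scene');b=snap('side');w=snap('wrist')
s=robot.state(); e=inB(p,s['eef_pos'])[0]; print(e,s['eef_pos'],s['ft_force'])
l,fu,n=fitloaf((a,b),[*B(p,[0.03,0.01,0])[0,:2],p[2],.075]); print('loaf',fu,n,'board',inB(p,l[:2]),l[2:]-[p[2],0])
o=np.hstack([w['image'],cv2.resize(a['image'][180:280,260:400],None,fx=4.2,fy=4.2)])[:,:,::-1]
cv2.imwrite('pics/j.png',cv2.resize(o,None,fx=.68,fy=.68))
E
```

```text
[ 0.0314 -0.1272] [ 0.6049 -0.0884  0.1445] [ 0.2028 -3.4363 -0.9114]
loaf -0.9146498639553201 1 board [[0.0299 0.0124]] [0.0029 0.0722]
```

View pics/j.png

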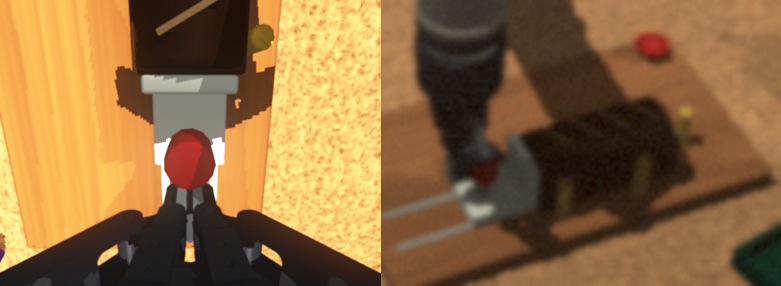

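The plate is flush on the loaf at (190,83), the knob at (190,158) is square ahead, and the heel end is near the end peg. Sliding takes about 3.5 N. I continue by feel.

Request:
servo_tool([
  [0, 0.005, 0, 0, 0, 0, 0],
  [0, 0.01, 0, 0, 0, 0, 0],
  [0, 0.01, 0, 0, 0, 0, 0],
])

```text
time_s: 20.4
eef_pos: [0.605, -0.0871, 0.1445]
orientation: [0.771, 0.637, 0.0, 0.001]
ft_force: [2.1, -4.1, 0.4]
grip_width: 0.0
grasp_force: 1.9
```

Request:
servo_tool([
  [0, 0.005, 0, 0, 0, 0, 0],
  [0, 0.01, 0, 0, 0, 0, 0],
  [0, 0.01, 0, 0, 0, 0, 0],
])

```text
time_s: 20.65
eef_pos: [0.6053, -0.0855, 0.1445]
orientation: [0.771, 0.637, 0.0, 0.0]
ft_force: [2.4, -5.0, -0.3]
grip_width: -0.001
grasp_force: 2.0
```

Request:
servo_tool([
  [0, 0.005, 0, 0, 0, 0, 0],
  [0, 0.01, 0, 0, 0, 0, 0],
  [0, 0.01, 0, 0, 0, 0, 0],
])

```text
time_s: 20.9
eef_pos: [0.6054, -0.0839, 0.1444]
orientation: [0.771, 0.637, 0.0, 0.0]
ft_force: [1.5, -3.7, 1.4]
grip_width: -0.004
grasp_force: 1.8
```

Request:
servo_tool([
  [0, 0.005, 0, 0, 0, 0, 0],
  [0, 0.01, 0, 0, 0, 0, 0],
  [0, 0.01, 0, 0, 0, 0, 0],
])

```text
time_s: 21.15
eef_pos: [0.6055, -0.0823, 0.1443]
orientation: [0.771, 0.637, 0.0, 0.0]
ft_force: [1.3, -4.0, 0.6]
grip_width: -0.003
grasp_force: 1.9
```

Request:
servo_tool([
  [0, 0.005, 0, 0, 0, 0, 0],
  [0, 0.01, 0, 0, 0, 0, 0],
  [0, 0.01, 0, 0, 0, 0, 0],
])

```text
time_s: 21.4
eef_pos: [0.6057, -0.0808, 0.1442]
orientation: [0.771, 0.637, 0.0, -0.0]
ft_force: [0.9, -3.5, 1.1]
grip_width: 0.003
grasp_force: 1.8
```

Request:
servo_tool([
  [0, 0.004, 0, 0, 0, 0, 0],
  [0, 0.007, 0, 0, 0, 0, 0],
  [0, 0.007, 0, 0, 0, 0, 0],
])

```text
time_s: 21.65
eef_pos: [0.6058, -0.0799, 0.1441]
orientation: [0.771, 0.637, -0.0, -0.0]
ft_force: [0.6, -3.3, 2.2]
grip_width: -0.003
grasp_force: 1.8
```

Request:
servo_tool([
  [0, 0.004, 0, 0, 0, 0, 0],
  [0, 0.008, 0, 0, 0, 0, 0],
  [0, 0.008, 0, 0, 0, 0, 0],
])

```text
time_s: 21.9
eef_pos: [0.606, -0.0786, 0.1441]
orientation: [0.771, 0.637, -0.0, -0.0]
ft_force: [0.4, -4.2, 2.8]
grip_width: -0.0
grasp_force: 1.8
```

Request:
servo_tool([
  [0, 0.004, 0, 0, 0, 0, 0],
  [0, 0.008, 0, 0, 0, 0, 0],
  [0, 0.008, 0, 0, 0, 0, 0],
])

```text
time_s: 22.15
eef_pos: [0.6063, -0.0775, 0.1441]
orientation: [0.771, 0.637, -0.0, -0.0]
ft_force: [-0.6, -4.2, 4.0]
grip_width: -0.001
grasp_force: 1.8
```

Request:
servo_tool([
  [0, 0.004, 0, 0, 0, 0, 0],
  [0, 0.008, 0, 0, 0, 0, 0],
  [0, 0.008, 0, 0, 0, 0, 0],
])

```text
time_s: 22.4
eef_pos: [0.6065, -0.0763, 0.1441]
orientation: [0.771, 0.637, -0.0, -0.0]
ft_force: [0.3, -4.5, 3.0]
grip_width: -0.001
grasp_force: 1.8
```

Request:
servo_tool([
  [0, 0.004, 0, 0, 0, 0, 0],
  [0, 0.008, 0, 0, 0, 0, 0],
  [0, 0.008, 0, 0, 0, 0, 0],
])

```text
time_s: 22.65
eef_pos: [0.6067, -0.0751, 0.1441]
orientation: [0.771, 0.637, -0.0, -0.0]
ft_force: [-0.2, -3.4, 2.5]
grip_width: -0.0
grasp_force: 1.8
```

Request:
servo_tool([
  [0, 0.004, 0, 0, 0, 0, 0],
  [0, 0.008, 0, 0, 0, 0, 0],
  [0, 0.008, 0, 0, 0, 0, 0],
])

```text
time_s: 22.9
eef_pos: [0.6069, -0.074, 0.1441]
orientation: [0.771, 0.637, -0.0, -0.0]
ft_force: [0.2, -3.5, 1.3]
grip_width: -0.001
grasp_force: 1.8
```

```bash
python3 - <<'E'
from h import *
np.set_printoptions(precision=4,suppress=True)
p=np.load('p.npy')
a=snap('scene');b=snap('side')
s=robot.state(); e=inB(p,s['eef_pos'])[0]; print(e,s['ft_force'])
l,fu,n=fitloaf((a,b),[*B(p,[0.03,0.018,0])[0,:2],p[2],.075]); print('loaf',fu,n,'board',inB(p,l[:2]),l[2:]-[p[2],0])
o=np.hstack([cv2.resize(i['image'][y:y+80,x:x+80],(400,400),interpolation=cv2.INTER_CUBIC) for i,x,y in((a,300,180),(b,180,180))])[:,:,::-1]
cv2.imwrite('pics/k.png',o)
E
```

```text
[ 0.0306 -0.1126] [-0.3499 -3.5461  2.1266]
loaf -0.9027149336722451 2 board [[0.0293 0.0312]] [-0.0049  0.072 ]
```

View pics/k.png

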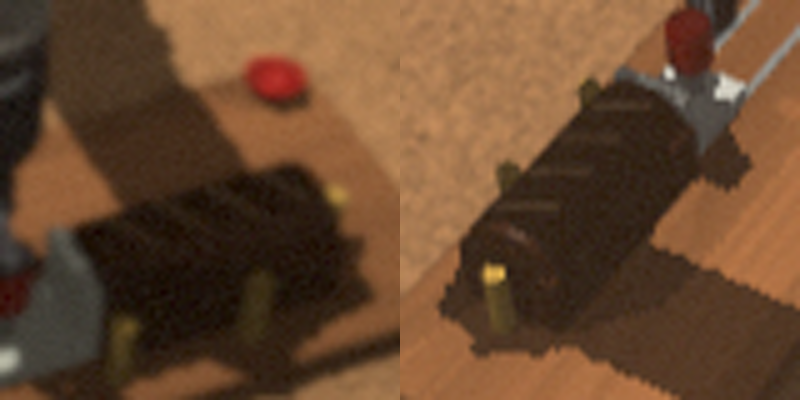

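The heel is nearly at the end peg, which shows at (338,195) in the left crop, and the loaf is a short one. I carry on in small steps.

Request:
servo_tool([
  [0, 0.003, 0, 0, 0, 0, 0],
  [0, 0.007, 0, 0, 0, 0, 0],
  [0, 0.007, 0, 0, 0, 0, 0],
])

```text
time_s: 23.35
eef_pos: [0.6071, -0.0731, 0.1441]
orientation: [0.771, 0.637, -0.0, -0.0]
ft_force: [-0.3, -4.5, 2.4]
grip_width: -0.0
grasp_force: 1.8
```

Request:
servo_tool([
  [0, 0.003, 0, 0, 0, 0, 0],
  [0, 0.007, 0, 0, 0, 0, 0],
  [0, 0.007, 0, 0, 0, 0, 0],
])

```text
time_s: 23.6
eef_pos: [0.6072, -0.0728, 0.1441]
orientation: [0.771, 0.637, -0.001, 0.0]
ft_force: [-0.9, -4.6, 2.8]
grip_width: 0.001
grasp_force: 2.5
```

Request:
servo_tool([
  [0, 0.003, 0, 0, 0, 0, 0],
  [0, 0.007, 0, 0, 0, 0, 0],
  [0, 0.007, 0, 0, 0, 0, 0],
])

```text
time_s: 23.85
eef_pos: [0.6072, -0.0727, 0.1441]
orientation: [0.771, 0.636, -0.001, 0.001]
ft_force: [-1.4, -5.0, 3.2]
grip_width: 0.0
grasp_force: 3.2
```

The position has stalled, so the end peg is reached. I build up the press.

Request:
servo_tool([
  [0, 0.008, 0, 0, 0, 0, 0],
  [0, 0.015, 0, 0, 0, 0, 0],
  [0, 0.015, 0, 0, 0, 0, 0],
  [0, 0.015, 0, 0, 0, 0, 0],
])

```text
time_s: 24.18
eef_pos: [0.6073, -0.0725, 0.1442]
orientation: [0.772, 0.636, -0.002, 0.001]
ft_force: [-2.7, -8.4, 4.3]
grip_width: -0.002
grasp_force: 4.7
```

Request:
servo_tool([
  [0, 0.008, 0, 0, 0, 0, 0],
  [0, 0.012, 0, 0, 0, 0, 0],
  [0, 0.012, 0, 0, 0, 0, 0],
  [0, 0.012, 0, 0, 0, 0, 0],
])

```text
time_s: 24.52
eef_pos: [0.6073, -0.0723, 0.1442]
orientation: [0.772, 0.635, -0.003, 0.002]
ft_force: [-2.4, -12.0, 4.9]
grip_width: -0.0
grasp_force: 6.0
```

Request:
servo_tool([
  [0, 0.006, 0, 0, 0, 0, 0],
  [0, 0.006, 0, 0, 0, 0, 0],
  [0, 0.006, 0, 0, 0, 0, 0],
  [0, 0.006, 0, 0, 0, 0, 0],
  [0, 0.006, 0, 0, 0, 0, 0],
  [0, 0.006, 0, 0, 0, 0, 0],
  [0, 0.006, 0, 0, 0, 0, 0],
  [0, 0.006, 0, 0, 0, 0, 0],
  [0, 0.006, 0, 0, 0, 0, 0],
  [0, 0.006, 0, 0, 0, 0, 0],
  [0, 0.006, 0, 0, 0, 0, 0],
  [0, 0.006, 0, 0, 0, 0, 0],
  [0, 0.006, 0, 0, 0, 0, 0],
  [0, 0.006, 0, 0, 0, 0, 0],
  [0, 0.006, 0, 0, 0, 0, 0],
  [0, 0.006, 0, 0, 0, 0, 0],
])

```text
time_s: 25.85
eef_pos: [0.6073, -0.0722, 0.1442]
orientation: [0.772, 0.635, -0.004, 0.002]
ft_force: [-2.8, -12.9, 5.5]
grip_width: 0.001
grasp_force: 6.6
```

Held. I back off gently and clear the area.

Request:
servo_tool([
  [0, -0.01, 0, 0, 0, 0, 0],
  [0, -0.02, 0, 0, 0, 0, 0],
  [0, -0.03, 0, 0, 0, 0, 0],
  [0, -0.04, 0, 0, 0, 0, 0],
  [0, -0.06, 0, 0, 0, 0, 0],
  [0, -0.1, 0, 0, 0, 0, 0],
  [0, -0.2, 0, 0, 0, 0, 0],
  [0, -0.3, 0, 0, 0, 0, 0],
  [0, -0.3, 0, -0.2, 0, 0, 0],
  [0, -0.3, 0, -0.4, 0, 0, 0],
  [0, -0.3, 0, -0.6, 0, 0, 0],
  [0, -0.3, 0, -0.8, 0, 0, 0],
  [0, -0.3, 0, -0.8, 0, 0, 0],
  [0, -0.3, 0, -0.8, 0, 0, 0],
])

```text
time_s: 27.02
eef_pos: [0.6012, -0.1092, 0.2661]
orientation: [0.771, 0.637, 0.002, 0.001]
ft_force: [-0.7, -0.2, -0.3]
grip_width: 0.003
grasp_force: 0.0
```

```bash
python3 - <<'E'
from h import *
np.set_printoptions(precision=4,suppress=True)
p=np.load('p.npy')
a=snap('scene');b=snap('side');w=snap('wrist')
s=robot.state(); print(inB(p,s['eef_pos'])[0],s['ft_force'],s['time_s'])
l,fu,n=fitloaf((a,b,w),[*B(p,[0.03,0.025,0])[0,:2],p[2],.075]); print('loaf',fu,n,'board',inB(p,l[:2]),l[2:]-[p[2],0])
o=np.hstack([cv2.resize(w['image'],(400,300)),cv2.resize(a['image'][175:265,270:390],(400,300),interpolation=cv2.INTER_CUBIC)])[:,:,::-1]
cv2.imwrite('pics/m.png',o)
E
```

```text
[ 0.0299 -0.1493] [-0.3358 -0.352   1.025 ] 27.1667
loaf -0.9190178652213007 2 board [[0.0299 0.0334]] [0.0066 0.0718]
```

View pics/m.png

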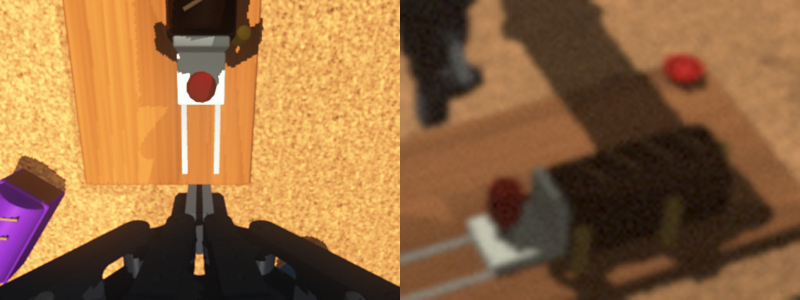

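The loaf sits square, with the plate flush at (203,45) and the loaf against the back and end pegs. The tool is clear, so I hand in.

```bash
python3 -c "
from rig import robot
print(robot.hand_in())"
```

```text
the job is handed in; nothing more can be done
None
```

The rye loaf was pressed on both back pegs with about 12 N, slid to the end peg and held there with an estimated 9–10 N on that peg, then left square and snug; the job is handed in at about 27 s, and no verdict was returned.

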